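# Change the head on the ink mixer and press it on

## Task

Change the head on the ink mixer: lift the black cup head off its spindle and stand it upright in the steel tray, then take the orange-topped platform head from the tray and slide it over the spindle's locating pin until it drops on and sits flat on the shoulder. Press the platform head all the way down against the spring so that the touch switch closes, and keep holding it down: you finish while still pressing it. Leave everything else on the bench where it is.

Things in the scene. Friction and masses are not known exactly. Their poses are not given: they have to be found in the camera images.
- mixer: The ink mixer: white bench machine, case 150 (its x) x 120 (its y) x 85 mm high, standing fixed on the bench, its dark control panel on its -x side. Origin: centre of its underside. In the middle of its top a steel drive spindle stands upright out of a rubber boot.
- spindle_seat (a point): Point on the vertical spindle axis, in the plane of the spindle's flat shoulder on which a head rests: 107 mm above the bench with the spindle up, 22 mm above the case top (the rubber boot, 48 mm across, reaches 11 mm above the case top). The shoulder is 32 mm across. The locating pin stands up from it: 9 mm across for 9 mm, then tapering to 4 mm at its tip 14 mm above the shoulder. A head on the spindle hides the pin. z points up; moves down with the spindle.
- spindle (a joint): How far the whole spindle (shoulder and pin) is pushed down, in m: 0 up, 0.007 fully down at its stop. A spring holds it up: it starts to sink at about 4 N and is fully down at about 10.5 N, and it rises when let go. The mixer's touch switch is closed from 0.004 on.
- cup_head: The black rubber cup head, on the spindle at the start: aluminium hub 36 mm across from 0 to 18 mm height, rubber cup 50 mm across from 17 to 41 mm height, open at the top (wall 4.5 mm, 19 mm deep). A blind round bore, 11 mm across and 16 mm deep, in the middle of its underside goes over the pin. About 90 g. Origin: centre of its underside, z up. Round: yaw means nothing.
- platform_head: The platform head, standing in the tray at the start: aluminium hub 36 mm across from 0 to 18 mm height, above it a flat disc 60 mm across from 18 to 28 mm height with an orange, ringed rubber top. A blind round bore, 11 mm across and 18 mm deep, in the middle of its underside goes over the pin. About 150 g. Origin: centre of its underside, z up. Round: yaw means nothing.
- tray: Shallow stainless steel tray fixed on the bench, 170 (its x) x 300 (its y) x 18 mm high, walls and floor 3 mm. Origin: centre of its underside. The platform head stands near one end of its length (about 95 mm from the middle along its y), the tube insert near the other end; the middle is free.
- tube_insert: Blue foam tube insert lying in the tray: plain cylinder 54 mm across, 30 mm high, five black holes and a middle one drawn on its top; a bystander. Origin: centre of its underside.
- ink_blue: Blue ink bottle with a black pointed cap, 32 mm across, 94 mm high; a bystander. Origin: centre of its underside.
- ink_red: Red ink bottle, otherwise as ink_blue; a bystander.
- ink_black: Black ink bottle, otherwise as ink_blue; a bystander.
- jar: Bright blue ointment jar with screw lid, 75 mm across, 66 mm high; a bystander. Origin: centre of its underside.
- soap_bottle: Pale spray bottle with a green label and black trigger head, 60 mm across, 177 mm high; a bystander. Origin: centre of its underside.
- pen_machine: Black and grey tattoo pen lying on the bench, 130 mm long, 26 mm thick, with a blue band; a bystander. Origin: on its underside about its middle; its x axis runs along it.
- cartridge_box: White and blue carton 60 x 105 x 36 mm; a bystander. Origin: centre of its underside.

How it is judged:
On the way, in this order (a step that is already met when the one before it is completed fails the run):
1. the cup head stands upright in the tray, let go (x of cup_head in the frame of tray between -0.07 and 0.07 m and y of cup_head in the frame of tray between -0.135 and 0.135 m and z of cup_head in the frame of tray between 0 and 0.006 m and angle between cup_head's own z axis and vertical below 0.12 rad and contact force between cup_head and the fingers below 0.3 N and linear speed of cup_head below 0.02 m/s), for 0.2 s.
2. the platform head has dropped onto the pin and sits flat on the spindle's shoulder (horizontal distance between platform_head and spindle_seat below 0.003 m and z of platform_head in the frame of spindle_seat between -0.003 and 0.002 m and angle between platform_head's own z axis and vertical below 0.06 rad), for 0.1 s.
At the end, for the whole second after the job is handed in: The gripper (over 2 N) holds the platform head down: spindle at least 4 of 7 mm down, head within 3 mm of its axis, flat on the shoulder within 2 mm, level within 0.06 rad. The cup head stands upright in the tray, let go. No bystander shifted over 25 mm or tipped (all of step 1 and all of step 2 and value of joint spindle above 0.004 m and contact force between platform_head and the fingers above 2 N); the arm keeps its last pose, push and grip.
It fails at once if the tube insert is shoved over 25 mm or tipped over (distance of tube_insert from where it was at the start of the episode above 0.025 m or angle between tube_insert's own z axis and vertical above 0.5 rad).
It fails at once if an ink bottle is shoved over 25 mm or tipped over (distance of any of ink_blue, ink_red, ink_black from where it was at the start of the episode above 0.025 m or angle between any of ink_blue, ink_red, ink_black's own z axis and vertical above 0.5 rad).
It fails at once if the jar or the soap bottle is shoved over 25 mm or tipped over (distance of any of jar, soap_bottle from where it was at the start of the episode above 0.025 m or angle between any of jar, soap_bottle's own z axis and vertical above 0.5 rad).
It fails at once if the tattoo pen is shoved over 25 mm (distance of pen_machine from where it was at the start of the episode above 0.025 m).
It fails at once if the carton is shoved over 25 mm or tipped over (distance of cartridge_box from where it was at the start of the episode above 0.025 m or angle between cartridge_box's own z axis and vertical above 0.5 rad).
It also fails if it takes over 64 s, if anything falls off the work surface, if the arm or the gripper's body presses on something with over 40 N, if the wrist force passes 120 N, or if a joint passes its speed limit or range.

## Robot

A 6-joint arm with a two-finger parallel gripper is mounted at the origin on the work surface. World frame = base frame: x ahead of the robot, y to its left, z up, the work surface at z = 0. Lengths are in m, angles in rad, forces in N, time in s.
With the tool pointing down it reaches from about 0.3 to 0.825 m from the base axis. Payload 5.4 kg.
Tool frame: the origin (TCP) lies at the very end of the fingers, on their centre line; the grasp point (between the pads) lies 19 mm behind it; z points along the fingers, y is the line along which they close (so a half turn about z gives the same grasp; the last joint's range is limited). The gripper opens to 92 mm and grips with 3 to 60 N. Pads are 20 mm wide; open, the fingers measure 128 mm over their backs; the gripper's body (75 mm by 189 mm) begins 69 mm behind the grasp point.
Start: joints at [0.911, 0.158, 1.597, -0, 1.386, -0.21], TCP at [0.25, 0.518, 0.215] pointing down, gripper open.
Joint ranges: [-2.91, 2.91], [-0.94, 2.29], [0.18, 2.7], [-1.29, 4.43], [0.17, 2.64], [-3, 3]. Speed limits (rad/s): [2.57, 2.57, 3.14, 3.14, 3.14, 3.14].

## Interface

Orientations are given as a rotation vector (axis times angle).
In Python, from workcell import bot gives the robot as it stands. Calls block until the motion is done:
- bot.goto(position, orientation): joint-space move of the TCP to a pose.
- bot.line_to(position, rot=None, max_speed=0.15): straight line of the TCP; rot=None keeps the orientation; max_speed is the mean speed in m/s.
- bot.set_joints(angles): joint-space move.
- bot.set_gripper(opening, newtons=None): opening from 0.0 (shut) to 1.0 (fully open); newtons is the grip in N (None keeps the last); returns when the fingers have stopped.
- bot.hold(seconds).
- bot.inverse_kinematics(position, orientation): joint angles nearest the present ones, or None.
- bot.read_camera(name): name is "side" or "top"; returns a dict with "pixels" (480x640x3 uint8, blue, green, red), "fx", "fy", "cx", "cy" (pixels), "k1" (the pictures are not rectified: a ray, as slopes to the right and down, at radius r is drawn at 1 + k1 r^2 times it, then the intrinsics apply), "R" (3x3) and "t" (3): a world point X has camera coordinates R X + t. Camera axes: x right, y down, z forward; pixel columns grow to the right and rows downward; lengths in m; the calibration is good to about 2 mm. A picture is of the moment at which its call begins. There is no depth.
A pose or a line that the arm cannot do raises bot.MotionError and nothing moves.
- bot.job_done(): hands the job in; it is judged then, once.
Readings, each from a call of its own:
- bot.current_clock(): time.
- bot.current_joints(): joint angles.
- bot.current_joint_vel(): joint speeds.
- bot.current_effort(): joint torques, N m.
- bot.current_ee_pos(): TCP position.
- bot.current_tool_rot(): TCP orientation.
- bot.current_contact_force(): force on the tool from outside, world axes, zero at the start.
- bot.current_ft_torque(): the same for the moment, N m.
- bot.current_opening(): opening from 0.0 (shut) to 1.0 (fully open).
- bot.current_grip_force(): force on a finger pad.
Only numpy, scipy, OpenCV 4.12 (cv2) and the standard library are available. Lean on these libraries where they do the work, as an engineer would, in place of code of your own. Each camera call takes 0.05 s, during which the arm holds its last target. There are 200 camera calls.

## Working session

There is one attempt and no reset: what is moved stays moved. The work goes in short steps, each a Python script; the robot and the scene stay as the last script left them, time stands still between calls to the robot, and variables do not carry over. Pictures are saved under pics/ and viewed, at most 10 in all, crops included, and the job is handed in when it is done.

```bash
mkdir -p pics; cat > h.py <<'E'
import numpy as np, cv2
from workcell import bot
def snap(n,f):
    c=bot.read_camera(n); cv2.imwrite(f'pics/{f}.png',c['pixels']); np.save(f'{n}.npy',c,allow_pickle=True); return c
def load(n): return np.load(f'{n}.npy',allow_pickle=True).item()
def pix(c,X):
    p=np.asarray(c['R'])@np.asarray(X,float)+np.asarray(c['t']); s=p[:2]/p[2]; s=s*(1+c['k1']*(s@s))
    return np.array([c['fx']*s[0]+c['cx'],c['fy']*s[1]+c['cy']])
def ray(c,u,v):
    d=np.array([(u-c['cx'])/c['fx'],(v-c['cy'])/c['fy']]); s=d.copy()
    for _ in range(20): s=d/(1+c['k1']*(s@s))
    R=np.asarray(c['R']); return -R.T@np.asarray(c['t']), R.T@np.array([s[0],s[1],1])
def atz(c,u,v,z):
    o,d=ray(c,u,v); return o+d*(z-o[2])/d[2]
E
python3 - <<'E'
from h import *
for n in('side','top'):
    c=snap(n,n+'0'); o,d=ray(c,320,240); print(n,o.round(3),d.round(3),c['fx'],c['k1'])
print(bot.current_clock(),bot.current_tool_rot())
E
```

```text
side [ 0.296 -0.826  0.669] [ 0.27   0.785 -0.558] 436.13428743126155 0.033526113985607404
top [0.44  0.022 1.141] [ 0.14  -0.038 -0.99 ] 434.09639398716826 -0.10720033093239305
0.1 [-7.00445748e-01 -3.06178018e+00  2.47711673e-03]
```

View pics/top0.png

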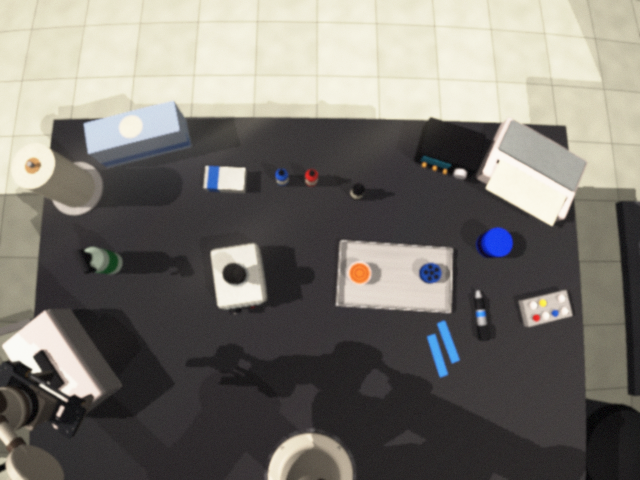

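View pics/side0.png

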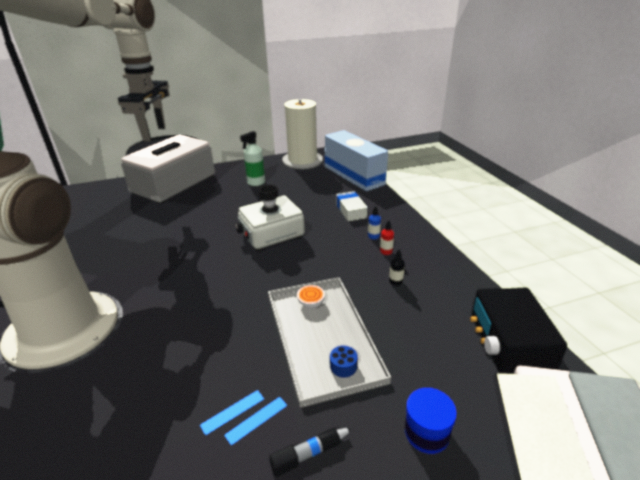

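The top view shows the cup head at about (235,273), the orange platform head at (360,273) and the tube insert at (430,272). In the side view they are at about (269,195), (311,296) and (344,360). Next I'll get these positions more exactly and check them with overlays.

```bash
cat > m.py <<'E'
from h import *
from scipy.optimize import least_squares
def circ(c,x,y,z,r,n=60):
    return np.array([pix(c,[x+r*np.cos(a),y+r*np.sin(a),z]) for a in np.linspace(0,2*np.pi,n)])
T,S=load('top'),load('side')
res={}
for n,c,(u0,v0) in(('top',T,(360,273)),('side',S,(311,296))):
    h=cv2.cvtColor(c['pixels'],cv2.COLOR_BGR2HSV); m=cv2.inRange(h,(3,140,120),(22,255,255))
    k,l,st,ce=cv2.connectedComponentsWithStats(m); i=1+np.argmin(np.hypot(*(ce[1:]-[u0,v0]).T))
    print(n,'orange',ce[i].round(1),st[i],'->',atz(c,*ce[i],.031).round(4))
P=atz(T,360,273,.031)
for n,c,b in(('top',T,(205,240,270,312)),('side',S,(235,180,310,250))):
    g=cv2.cvtColor(c['pixels'],cv2.COLOR_BGR2GRAY); x0,y0,x1,y1=b
    print(n,'cup@148',atz(c,235 if n=='top' else 269,273 if n=='top' else 188,.148).round(3))
ims=[]
for c,b in((T,(200,230,280,320)),(T,(330,230,460,320)),(S,(225,175,315,255)),(S,(260,270,400,410))):
    x0,y0,x1,y1=b; k=min(400/(x1-x0),300/(y1-y0)); im=cv2.resize(c['pixels'][y0:y1,x0:x1],None,fx=k,fy=k,interpolation=cv2.INTER_CUBIC)
    for t in range(x0,x1,10): cv2.putText(im,str(t),(int((t-x0)*k),8),0,.3,(0,255,255)); cv2.line(im,(int((t-x0+.5)*k),9),(int((t-x0+.5)*k),13),(0,255,255))
    for t in range(y0,y1,10): cv2.putText(im,str(t),(0,int((t-y0+.5)*k)+3),0,.3,(0,255,255))
    o=np.zeros((300,400,3),np.uint8); o[:im.shape[0],:im.shape[1]]=im[:300,:400]; ims.append(o)
cv2.imwrite('pics/crops.png',np.vstack([np.hstack(ims[:2]),np.hstack(ims[2:])]))
E
python3 m.py
```

```text
top orange [359.  272.9] [350 264  19  19 292] -> [ 0.5126 -0.1213  0.031 ]
side orange [310.4 293.9] [300 287  22  15 271] -> [ 0.5129 -0.1217  0.031 ]
top cup@148 [0.503 0.178 0.148]
side cup@148 [0.506 0.185 0.148]
```

View pics/crops.png

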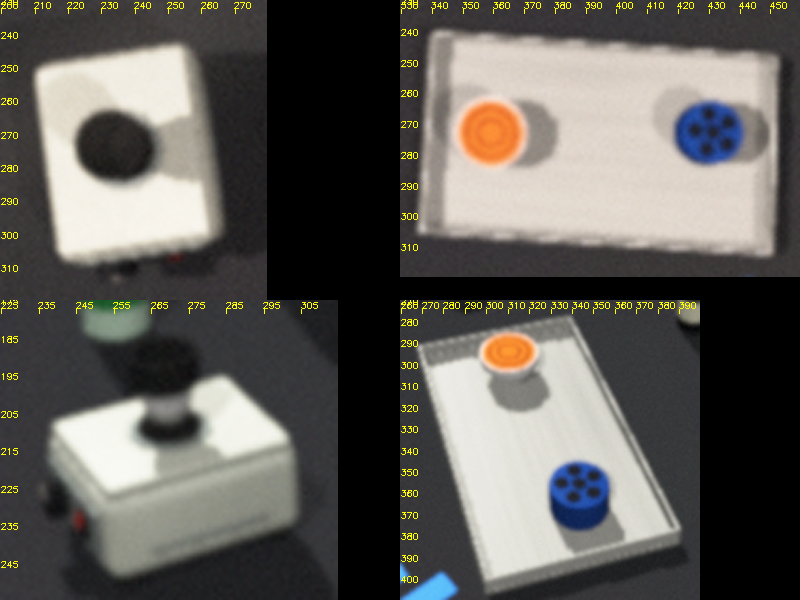

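Both cameras agree on the platform head at (0.513, -0.1215). Now I'll fit the cup silhouette, seen joined to the boot in the top view, and the tray corners.

```bash
cat > f.py <<'E'
from h import *
from scipy.optimize import minimize
T,S=load('top'),load('side')
def render(c,x,y,parts,K=8):
    m=np.zeros((480*K//4,640*K//4),np.uint8)  # cropped render below
    x0,y0,x1,y1=c['b']; m=np.zeros(((y1-y0)*K,(x1-x0)*K),np.uint8)
    for r,a,b in parts:
        p=np.array([pix(c,[x+r*np.cos(t),y+r*np.sin(t),z]) for z in(a,b) for t in np.linspace(0,6.283,50)])
        h=cv2.convexHull(((p+.5-[x0,y0])*K*16).astype(np.int32)); cv2.fillConvexPoly(m,h,255,shift=4)
    return cv2.GaussianBlur(cv2.resize(m,(x1-x0,y1-y0),interpolation=cv2.INTER_AREA).astype(float)/255,(0,0),.8)
T['b']=(215,255,252,292)
g=cv2.cvtColor(T['pixels'],cv2.COLOR_BGR2GRAY).astype(float)
x0,y0,x1,y1=T['b']; obs=np.clip((150-g[y0:y1,x0:x1])/110,0,1)
parts=[(.025,.124,.148),(.018,.107,.125),(.024,.085,.096)]
f=lambda q:((render(T,q[0],q[1],parts)-obs)**2).sum()
r=minimize(f,[.503,.178],method='Nelder-Mead',options=dict(initial_simplex=[[.503,.178],[.508,.178],[.503,.183]])); print('cup top',r.x.round(4),r.fun)
# side: hub/boot columns, as mid of profile
gs=cv2.cvtColor(S['pixels'],cv2.COLOR_BGR2GRAY).astype(int)
for v in(203,209): print(v,gs[v,255:285])
print('pred side hub axis',pix(S,[*r.x,.116]).round(1),pix(S,[*r.x,.09]).round(1),'cup',pix(S,[*r.x,.148]).round(1))
C=np.array([atz(T,u,v,.018) for u,v in((340,240),(453.5,247.5),(452,312),(336,305.5))])
print('tray',C.round(3),C.mean(0).round(4)); print(np.linalg.norm(C-np.roll(C,1,0),axis=1).round(3))
print('tube',atz(T,430,272,.033).round(3))
E
python3 f.py
```

```text
cup top [0.5027 0.1821] 19.12244692944804
203 [195 210 221 227 233 238 239 227 188 145 132 135 139 139 133 135 135 132
 123 120 145 188 213 221 224 226 226 226 228 231]
209 [245 246 244 238 224 189 139  78  40  31  28  24  27  29  31  32  30  26
  27  23  25  30  60 111 159 188 213 236 243 243]
pred side hub axis [269.2 199.4] [270. 208.] cup [268.1 188.6]
tray [[ 0.599 -0.074  0.018]
 [ 0.581 -0.376  0.018]
 [ 0.412 -0.366  0.018]
 [ 0.429 -0.063  0.018]] [ 0.5055 -0.2197  0.018 ]
[0.17  0.303 0.17  0.303]
tube [ 0.515 -0.306  0.033]
```

```bash
cat >> h.py <<'E'
from scipy.spatial.transform import Rotation as Rn
def rot(sgn=1,yaw=-0.062):
    y=sgn*np.array([np.cos(yaw),np.sin(yaw),0]); z=np.array([0,0,-1.]); return Rn.from_matrix(np.c_[np.cross(y,z),y,z]).as_rotvec()
def st(): print('t',round(bot.current_clock(),2),'tcp',np.round(bot.current_ee_pos(),4),'F',np.round(bot.current_contact_force(),2),'open',round(bot.current_opening(),4),'grip',round(bot.current_grip_force(),1))
E
python3 - <<'E'
from h import *
for s in(1,-1):
    print(s,[None if (q:=bot.inverse_kinematics(p,rot(s))) is None else np.round(q,2) for p in([.503,.182,.24],[.503,.182,.117],[.507,-.2137,.014],[.513,-.1215,.008])])
s=min((1,-1),key=lambda s:abs(bot.inverse_kinematics([.508,0,.24],rot(s))[5])); print(s)
r=rot(s)
bot.goto([.503,.182,.2],r); st()
bot.line_to([.503,.182,.117]); st()
bot.set_gripper(0.3,25); st()
bot.line_to([.503,.182,.2]); st()
snap('top','top1'); c=snap('side','side1')
cv2.imwrite('pics/s1.png',cv2.resize(c['pixels'][100:300,160:400],None,fx=3,fy=3))
E
```

```text
1 [array([ 0.12,  0.04,  1.68, -0.  ,  1.43,  0.18]), array([ 0.12,  0.15,  1.81, -0.  ,  1.18,  0.18]), array([-0.62,  0.34,  1.81, -0.  ,  0.99, -0.56]), array([-0.46,  0.3 ,  1.88, -0.  ,  0.96, -0.4 ])]
-1 [array([ 0.12,  0.04,  1.68, -0.  ,  1.43, -2.96]), array([ 0.12,  0.15,  1.81, -0.  ,  1.18, -2.96]), array([-0.62,  0.34,  1.81, -0.  ,  0.99,  2.59]), array([-0.46,  0.3 ,  1.88, -0.  ,  0.96,  2.74])]
1
t 1.65 tcp [0.5027 0.1829 0.2   ] F [ 0.32  0.5  -0.68] open 0.9957 grip 0.0
t 2.35 tcp [0.5035 0.1824 0.1178] F [-0.67  0.54  0.46] open 0.9999 grip 0.0
t 3.07 tcp [0.503  0.182  0.1171] F [-0.24 -0.1   1.26] open 0.5393 grip 25.0
t 3.77 tcp [0.5024 0.1819 0.1989] F [ 0.28  0.66 -1.21] open 0.54 grip 25.0
```

View pics/s1.png

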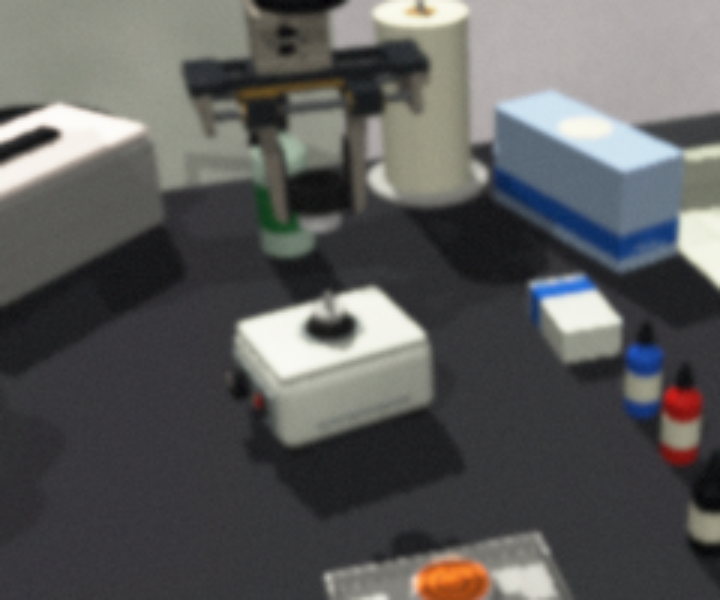

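The cup head is in the gripper, and the bare spindle pin shows at about (270,200) in full-frame pixels. Next I'll set the cup down in the middle of the tray and grasp the platform head.

```bash
python3 - <<'E'
from h import *
r=rot(1)
bot.goto([.507,-.2137,.1],r)
bot.line_to([.507,-.2137,.03]); bot.line_to([.507,-.2137,.0132],max_speed=.04); bot.hold(.2); st()
bot.set_gripper(.75); bot.hold(.2); st()
bot.line_to([.507,-.2137,.1]); bot.hold(.3); st()
bot.goto([.513,-.1215,.1],r); bot.set_gripper(1.0)
c=snap('side','side2'); d=snap('top','top2')
cv2.imwrite('pics/s2.png',np.hstack([cv2.resize(c['pixels'][230:430,240:410],(400,470)),cv2.resize(d['pixels'][220:320,320:470],(400,267+203))]))
bot.line_to([.513,-.1215,.009],max_speed=.1); bot.hold(.2); st()
E
```

```text
t 6.76 tcp [ 0.5069 -0.2136  0.0131] F [-1.03 -0.3   0.31] open 0.5404 grip 25.0
t 7.43 tcp [ 0.507  -0.2137  0.0132] F [ 0.28 -0.35  0.96] open 0.7494 grip 0.0
t 8.46 tcp [ 0.5065 -0.2134  0.0991] F [ 0.04  0.49 -0.57] open 0.7507 grip 0.0
t 10.79 tcp [ 0.5135 -0.1217  0.0096] F [-0.22 -0.18 -1.02] open 1.0002 grip 0.0
```

View pics/s2.png

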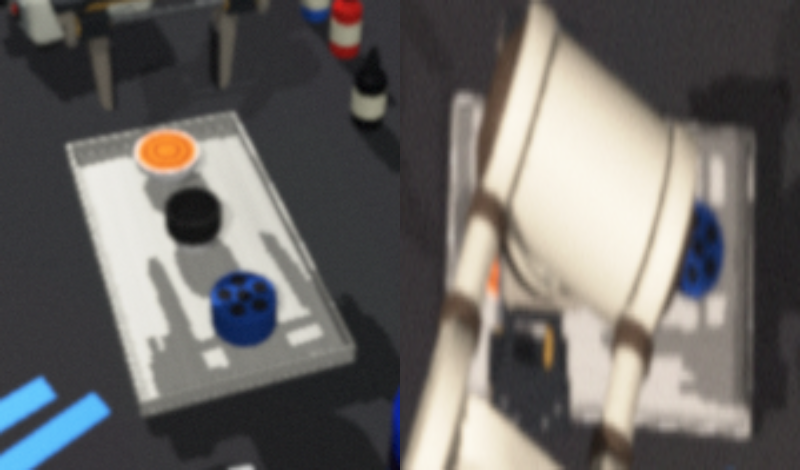

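The side view shows the cup standing upright and free in mid-tray, at about (194,215) in the crop. I'll grasp the platform head, bring it over the pin and look again.

```bash
python3 - <<'E'
from h import *
r=rot(1)
bot.line_to([.513,-.1215,.008],max_speed=.05)
bot.set_gripper(.4,40); bot.hold(.1); st()
bot.line_to([.513,-.1215,.1]); st()
bot.goto([.503,.182,.2],r); bot.line_to([.503,.182,.132],max_speed=.1); bot.hold(.4); st()
c=snap('side','side3'); s=load('side')
p=bot.current_ee_pos()
for z in(-.005,.023): print('pred',pix(c,[p[0],p[1],p[2]+z]).round(1))
print('pin tip pred',pix(c,[.503,.182,.121]).round(1),'seat',pix(c,[.503,.182,.107]).round(1))
cv2.imwrite('pics/s3.png',cv2.resize(c['pixels'][150:260,210:340],None,fx=5,fy=5,interpolation=cv2.INTER_CUBIC))
E
```

```text
t 11.74 tcp [ 0.513  -0.1215  0.008 ] F [ 0.56  0.4  -0.16] open 0.6389 grip 40.0
t 12.51 tcp [ 0.5122 -0.1211  0.0989] F [ 0.27  0.83 -2.31] open 0.641 grip 40.0
t 14.96 tcp [0.5031 0.182  0.1323] F [-0.45 -0.06 -0.7 ] open 0.6388 grip 40.0
pred [269.  195.7]
pred [268.1 186.1]
pin tip pred [269.1 197.8] seat [269.6 202.4]
```

View pics/s3.png

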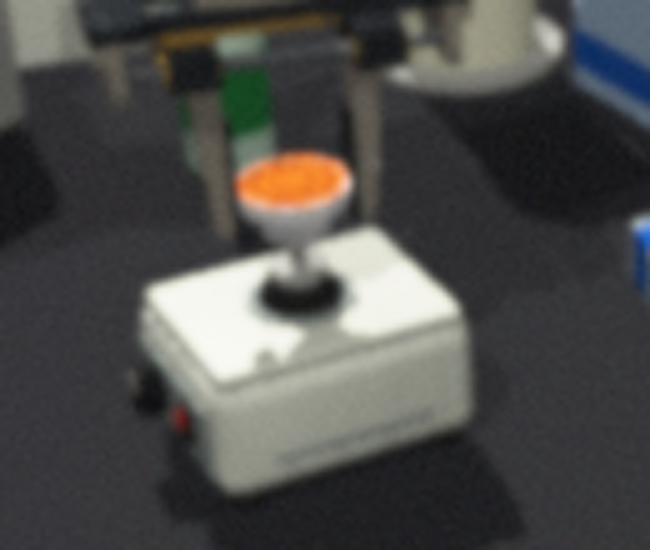

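The head hangs level over the pin: its orange top is centred near (269,186) and the pin is at about (270,203), both as predicted. I'll lower it slowly while watching the force.

```bash
python3 - <<'E'
from h import *
for z in(.126,.122,.119,.117,.115,.1135,.1125,.112):
    bot.line_to([.503,.182,z],max_speed=.04); bot.hold(.15)
    F=np.array(bot.current_contact_force()); print(z,np.round(bot.current_ee_pos(),4),F.round(2),np.round(bot.current_ft_torque(),2))
    if abs(F[2])>12 or np.hypot(*F[:2])>8: print('STOP'); break
st()
c=snap('side','side4'); cv2.imwrite('pics/s4.png',cv2.resize(c['pixels'][150:260,210:340],None,fx=5,fy=5,interpolation=cv2.INTER_CUBIC))
h=cv2.cvtColor(c['pixels'],cv2.COLOR_BGR2HSV); m=cv2.inRange(h,(3,140,120),(22,255,255))[150:260,210:340]
print(np.argwhere(m)[:,::-1].mean(0)+[210,150],pix(c,[.503,.182,.135]))
E
```

```text
0.126 [0.503 0.182 0.126] [-0.02 -1.13 -1.77] [-0.07  0.15 -0.02]
0.122 [0.5028 0.1821 0.1219] [ 0.63  0.88 -1.2 ] [0.14 0.05 0.07]
0.119 [0.5028 0.1823 0.1187] [ 1.22  3.76 -4.  ] [ 0.68 -0.11 -0.02]
0.117 [0.503  0.1822 0.1171] [-0.9   4.56 -1.07] [ 0.9   0.1  -0.02]
0.115 [0.503  0.1822 0.1154] [-2.34  5.37  0.41] [0.87 0.38 0.06]
0.1135 [0.503  0.1823 0.114 ] [-1.39  5.72  1.6 ] [0.97 0.49 0.01]
0.1125 [0.503  0.1823 0.113 ] [-2.82  5.51  2.29] [1.01 0.49 0.01]
0.112 [0.503  0.1823 0.1126] [-2.47  5.28  2.35] [0.91 0.49 0.  ]
t 18.26 tcp [0.503  0.1823 0.1126] F [-2.47  5.28  2.35] open 0.6407 grip 40.0
[268.08383234 192.20958084] [268.67837422 193.05092439]
```

View pics/s4.png

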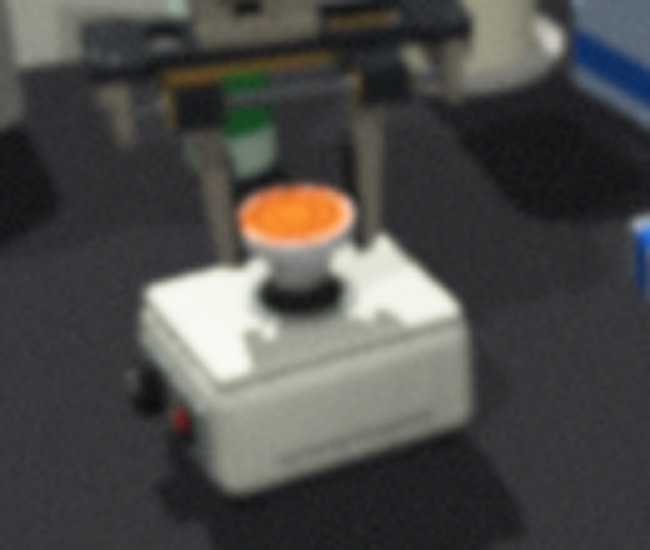

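The head is on the pin, but the bore is rubbing with about 5 N sideways. I'll shift the hand to ease that, let the head drop freely onto the shoulder, and check.

```bash
python3 - <<'E'
from h import *
bot.line_to([.5025,.183,.1125],max_speed=.03); bot.hold(.2); st(); print(np.round(bot.current_ft_torque(),2))
bot.set_gripper(.8); bot.hold(.5); st(); print(np.round(bot.current_ft_torque(),2))
bot.line_to([.5025,.183,.2]); bot.hold(.2)
c=snap('side','side5'); cv2.imwrite('pics/s5.png',cv2.resize(c['pixels'][150:260,210:340],None,fx=5,fy=5,interpolation=cv2.INTER_CUBIC))
h=cv2.cvtColor(c['pixels'],cv2.COLOR_BGR2HSV); m=cv2.inRange(h,(3,140,120),(22,255,255))[150:260,210:340]
print((np.argwhere(m)[:,::-1].mean(0)+[210,150]).round(2),pix(c,[.503,.182,.135]).round(2),pix(c,[.503,.182,.139]).round(2))
E
```

```text
t 18.76 tcp [0.5028 0.1828 0.1127] F [ 0.44  2.58 -0.54] open 0.6398 grip 40.0
[0.39 0.01 0.02]
t 19.68 tcp [0.5025 0.183  0.1125] F [-0.1  -0.56  0.22] open 0.7967 grip 0.0
[-0.06  0.09 -0.  ]
[268.25 192.17] [268.68 193.05] [268.55 191.69]
```

View pics/s5.png

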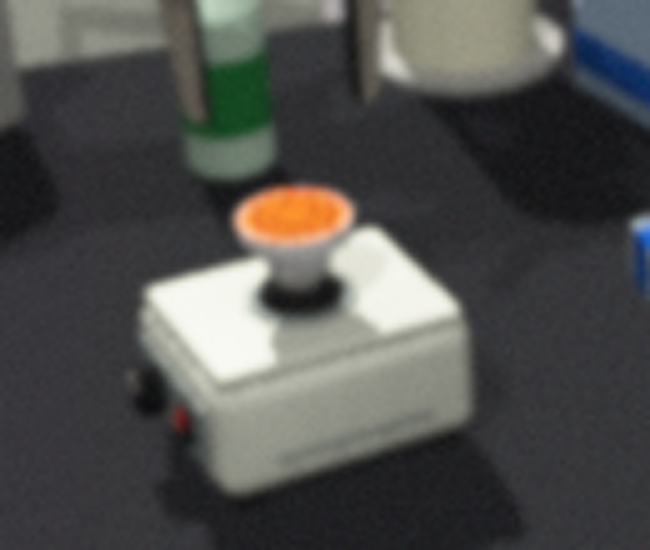

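The head sits upright on the shoulder with its orange top at (268.2,192.2). I'll press it with closed fingertips; the height where they touch (expected 0.135) will confirm the seating.

```bash
python3 - <<'E'
from h import *
bot.set_gripper(0,20); bot.goto([.503,.1825,.145],rot(1)); bot.hold(.5); print(np.round(bot.current_contact_force(),2))
z=.138
while z>.124:
    bot.line_to([.503,.1825,z],max_speed=.03); bot.hold(.15)
    F=np.array(bot.current_contact_force()); print(round(z,4),np.round(bot.current_ee_pos(),4),F.round(2))
    if F[2]>14 or abs(F[0])>8 or abs(F[1])>8: break
    z-=.001
bot.hold(.3); st()
c=snap('side','side6'); cv2.imwrite('pics/s6.png',cv2.resize(c['pixels'][150:260,210:340],None,fx=5,fy=5,interpolation=cv2.INTER_CUBIC))
cv2.imwrite('pics/full6.png',c['pixels'])
E
```

```text
[0.66 1.43 0.23]
0.138 [0.5031 0.1825 0.138 ] [-0.2  -0.34  0.2 ]
0.137 [0.503  0.1825 0.137 ] [-0.13  0.65  0.53]
0.136 [0.503  0.1825 0.136 ] [-0.14  0.19  0.  ]
0.135 [0.5032 0.1825 0.1352] [-0.32 -0.19  1.83]
0.134 [0.5032 0.1825 0.1342] [ 0.45 -0.96  1.81]
0.133 [0.5032 0.1825 0.1332] [1.05 0.07 3.07]
0.132 [0.5032 0.1825 0.1322] [1.34 0.   4.5 ]
0.131 [0.5032 0.1825 0.1312] [ 1.31 -0.43  5.15]
0.13 [0.5032 0.1825 0.1304] [-0.34  0.64  6.39]
0.129 [0.5032 0.1825 0.1295] [-1.1   0.03  6.95]
0.128 [0.5033 0.1825 0.1286] [-0.7   0.27  6.77]
0.127 [0.5033 0.1825 0.1283] [-2.5  -0.06 11.57]
0.126 [0.5034 0.1826 0.1282] [-5.1  -0.73 16.6 ]
t 28.24 tcp [0.5034 0.1826 0.1283] F [-5.36 -0.25 17.25] open 0.0036 grip 8.6
```

View pics/full6.png

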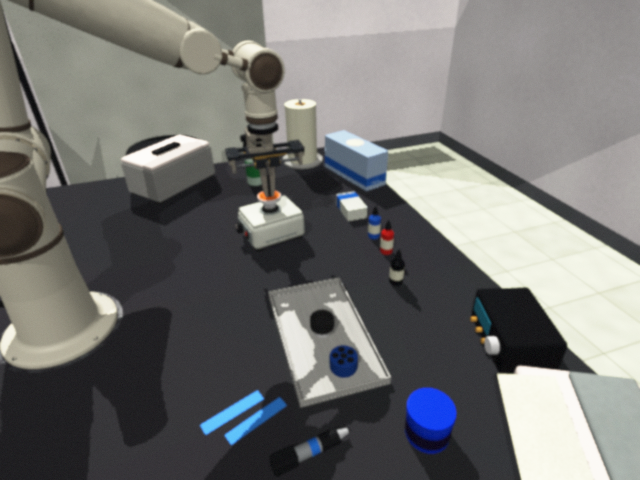

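View pics/s6.png

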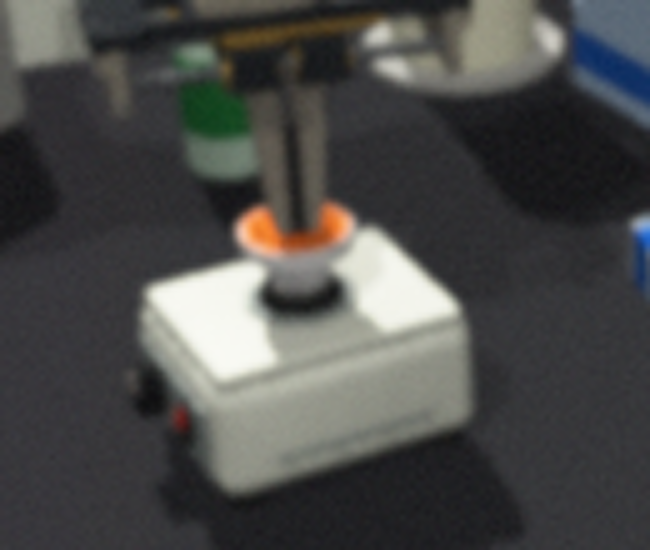

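The fingers touched at 0.135, so the head is seated. It bottomed out at 0.128, the full 7 mm of travel, and is held with about 17 N. The cup stands in the tray at (322,321) and everything else is where it was.

```bash
python3 -c "
from h import *
st(); print(bot.job_done())"
```

```text
t 28.29 tcp [0.5034 0.1826 0.1283] F [-4.81 -0.53 16.83] open 0.0069 grip 8.6
the job is handed in; nothing more can be done
None
```

I handed the job in at 28.3 s with the cup head upright in the tray and the platform head seated on the spindle, held fully down (7 mm) at about 17 N; the verdict was not shown.

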